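# Angle a spirit level past the rack upright into the long-goods bay

## Robot

A 7-joint arm with a two-finger parallel gripper is mounted at the origin on the work surface. World frame = base frame: x ahead of the robot, y to its left, z up, the work surface at z = 0. Lengths are in m, angles in rad, forces in N, time in s.
With the tool pointing down it reaches from about 0.4 to 0.925 m from the base axis. Payload 5.6 kg.
Tool frame: the origin (TCP) lies at the very end of the fingers, on their centre line; the grasp point (between the pads) lies 19 mm behind it; z points along the fingers, y is the line along which they close (so a half turn about z gives the same grasp; the last joint's range is limited). The gripper opens to 85 mm and grips with 20 to 120 N. Pads are 22 mm wide; open, the fingers measure 114 mm over their backs; the gripper's body (76 mm by 85 mm) begins 54 mm behind the grasp point. The pads swing forward as they close: fully open they stand 13 mm farther back than shut.
Start: joints at [-1.369, 0.468, -0.012, 1.603, 0.006, 1.071, -0.056], TCP at [0.158, 0.631, 0.231] pointing down, gripper open.
Joint ranges: [-2.53, 2.53], [-0.31, 2.02], [-1.57, 1.55], [0.28, 2.44], [-1.29, 4.43], [0.15, 1.84], [-2.92, 2.92]. Speed limits (rad/s): [2.57, 2.57, 3.14, 3.14, 3.14, 3.14, 3.14].

## Interface

Orientations are given as [roll, pitch, yaw] about the fixed x, y, z axes, in that order (R = Rz(yaw) Ry(pitch) Rx(roll)).
In Python, from cell import get_obs, snapshot, camera_info, sign_off gives the robot as it stands.
- The arm moves only by the tool send_rows, never from a script. Its argument "rows" is a list of rows, each a list of 5 numbers: the shift along the tool's x, y, z in mm, then the turn about the tool's z in degrees, then the finger opening in mm, from 0 to 85.4. A call has 1 to 8 rows; each row is the pose to reach, as a shift and turn from the pose commanded when the call began, along the tool's axes at that moment; what a row does not reach only later rows make up. A row lasts 1/12 s, in which the tool goes at most 41.7 mm and 7.16 degrees, less where a joint would pass 70% of its speed; a pose out of reach is approached as far as the arm can. A call with a gripper value outside its range is refused whole. The fingers move at their own pace and stop on an object; "grip_force" is the grip in N (left out, the last holds). Time passes only in rows, so rows that repeat a pose let the fingers close. It gives the time, the measured TCP pose, the force, the opening and the grip force at its end, in the units of the state.
- get_obs(): the state, without advancing time (a new reading comes with each control period).
- snapshot(name): name is "side" or "top" or "wrist"; returns the picture (420x560x3 uint8, blue, green, red); there is no depth.
- camera_info(name): a dict with "vfov" (degrees; the focal length in pixels is half the picture's height over the tangent of half this angle, whatever the lens; pixels are square), "cx", "cy" (the principal point, pixels), "distortion" ([k1, k2, p1, p2, k3] as OpenCV has them; the pictures are not rectified), "xyz" and "attitude" of the camera in the world. Camera axes: x right, y down, z forward; pixel columns grow to the right and rows downward; lengths in m; the calibration is good to about 2 mm. A picture is of the moment at which its call begins: read the wrist's pose just before it. camera_info takes no time and is no camera call; for the wrist camera it gives the pose at the moment of the call.
- sign_off(): hands the job in; it is judged then, once.
The state is a dict: "t": time; "qpos": joint angles; "qd": joint speeds; "joint_torque": joint torques, N m; "position": TCP position; "orientation": TCP orientation; "ft_force": force on the tool from outside, world axes, zero at the start; "wrist_torque": the same for the moment, N m; "width": opening from 0.0 (shut) to 1.0 (fully open); "grip_force": force on a finger pad.
Only numpy, scipy, OpenCV 4.12 (cv2) and the standard library are available. Lean on these libraries where they do the work, as an engineer would, in place of code of your own. Each camera call takes 0.05 s, during which the arm holds its last target. There are 200 camera calls.

## Task

Put the yellow spirit level away in the red-railed bay by gently pushing it over the deck with the fingertips, never gripping it or picking it up. It is longer than the opening, so push one end and then the other: slip its left end in behind the front upright while its right end is still out in front, then swing the right end in, and leave the level lying flat and flush against the back rail along its whole length, between the two end stops. Leave the two paint tins and the brush where they are.

Things in the scene. Friction and masses are not known exactly. Their poses are not given: they have to be found in the camera images.
- rack: Fixed steel frame of the bay; place and heading vary. Origin on the deck (z = 0) under the middle of the back rail's front face; x to the back of the bay (away from the robot), y left along the rail, z up. Red back rail: front face at x = 0, y -235 to +235 mm, 20 mm thick, 30 mm high. Bay floor: bare deck, no sill. Behind the rail: two uprights 166 mm high and other stock, to x = 135 mm.
- post (a point): Centre of the front upright's foot (z = 0): the fixed post to get past, grey slotted steel, 35 x 35 mm square, 166 mm high, rack axes. In the rack's frame it covers x -145 to -110 mm and y +140 to +175 mm, leaving 110 mm to the back rail. A tie bar 16 mm wide runs from it to the back above the bay, at z 126 to 148 mm.
- stop_left (a point): Middle of the left red end stop's inner face, half-way up (rack frame x -25, y +215 mm). The stop is 30 mm high and stands out 50 mm from the rail's front face; fixed.
- stop_right (a point): Middle of the right red end stop's inner face, half-way up (rack frame x -25, y -215 mm; the bay is 430 mm long between the stops). The stop is 30 mm high and stands out 50 mm from the rail's front face; fixed.
- level_mid (a point): Centre (half-way up) of the spirit level: yellow rigid bar with black end caps, 400 x 48 x 22 mm high, 0.29 to 0.47 kg, lying loose on its wide face on the deck in front of the bay, right of the front upright. x along its length to the left end, y across, z up. It slides under a few newtons and turns when pushed near one end.
- level_left (a point): Centre of the level's left end face (200 mm from the middle, half-way up): the end nearer the front upright. Same axes as level_mid.
- level_right (a point): Centre of the level's right end face (200 mm from the middle, half-way up): the end farther from the front upright. Same axes as level_mid.
- tin_yellow: Bystander: black paint tin with a yellow band, upright, 72 mm across (rims 74 mm), 87 mm high. Origin: centre of its underside; z up.
- tin_green: Bystander: white paint tin with a green band, upright, 72 mm across (rims 74 mm), 87 mm high. Origin: centre of its underside; z up.
- brush: Bystander: paint brush lying on the deck to the left of the work. Origin: on its underside; x along its length to the bristles.

How it is judged:
By the outcome, as a careful person would: the job done as asked, in the order asked, and still so for the second after the job is handed in, with the robot touching nothing.
It also fails if it takes over 72 s, if anything falls off the work surface, if the arm or the gripper's body presses on something with over 40 N, if the wrist force passes 120 N, or if a joint passes its speed limit or range.

## Working session

There is one attempt and no reset: what is moved stays moved. The work goes in short steps, Python scripts to look and compute and a tool call to move; the robot and the scene stay as the last step left them, time stands still between calls to the robot, and variables do not carry over. Pictures are saved under pics/ and viewed, at most 10 in all, crops included, and the job is handed in when it is done.

Besides the shell and the picture viewer there is one more tool, called after "Call:" in YAML: its name, and indented under it one key for each argument. send_rows: Moves the arm, as the interface text tells. Its arguments: {"type":"object","properties":{"rows":{"type":"array"},"grip_force":{"type":"number"}},"required":["rows"]}

```bash
ls; mkdir -p pics; python3 - <<'E'
from cell import *
import cv2
o=get_obs();print(o)
for n in("top","side"):
    print(camera_info(n));cv2.imwrite(f"pics/{n}0.png",snapshot(n))
E
```

```text
pics
{'t': 0.0, 'qpos': array([-1.36900222,  0.46838688, -0.01159809,  1.60364416,  0.00602101,
        1.07140034, -0.05630253]), 'qd': array([-2.56838715e-04, -8.56658378e-04,  1.00237525e-04, -9.03508243e-04,
        4.68539164e-05,  1.74997989e-03,  1.15777062e-03]), 'joint_torque': array([ 5.66663693e-04, -5.32376647e+01,  2.21275608e-02, -2.51307607e+01,
        1.14753013e-02,  7.57398549e-03,  1.06008642e-06]), 'position': array([0.15746939, 0.63005083, 0.23032354]), 'orientation': array([-3.13979390e+00,  1.46078893e-04,  2.89673814e+00]), 'ft_force': array([-0.14821777, -0.07906463, -0.20367343]), 'wrist_torque': array([0.01419571, 0.00240369, 0.00708032]), 'grip_force': 0.0, 'width': 0.9998696293570305}
{'vfov': 56.04665462941784, 'cx': 285.5324211620347, 'cy': 210.93703860352713, 'distortion': array([-0.02516323,  0.        ,  0.        ,  0.        ,  0.        ]), 'xyz': array([ 0.50861699, -0.00244324,  0.94981374]), 'attitude': array([-3.0595675 ,  0.04137144, -1.57266969])}
{'vfov': 48.549558395887324, 'cx': 285.9666850160277, 'cy': 207.70901385799684, 'distortion': array([-0.07823901,  0.        ,  0.        ,  0.        ,  0.        ]), 'xyz': array([ 0.06649436, -0.78598092,  0.87845414]), 'attitude': array([-2.28794204,  0.01277198, -0.57291138])}
```

View pics/top0.png

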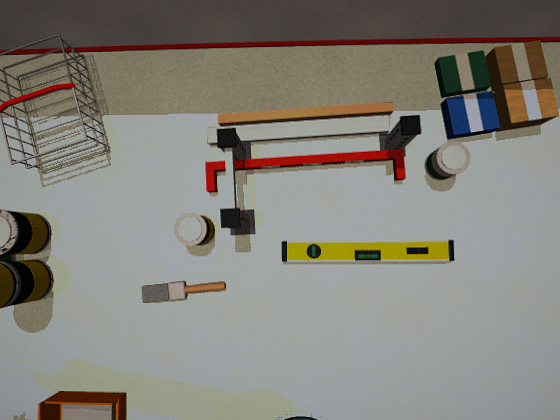

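View pics/side0.png

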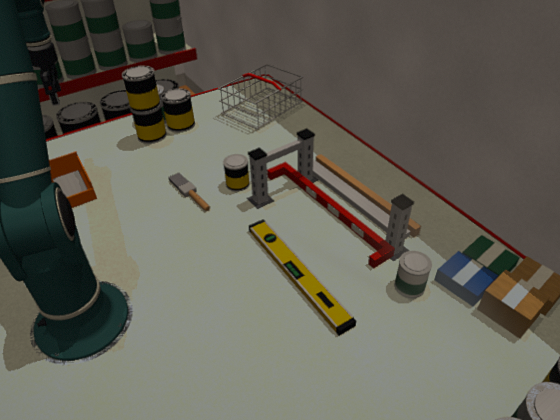

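The top view shows the level lying at about (285–453, 240–262), with the front post's top at (231,218) and the red rail running from (207,175) to (405,165). The yellow tin is at (194,230), left of the post, and the green tin is at (450,160). The side view agrees.

```bash
cat > h.py <<'E'
import numpy as np, cv2
from cell import *
from scipy.spatial.transform import Rotation as R
def cam(n):
    c=camera_info(n);f=210/np.tan(np.radians(c["vfov"])/2)
    return np.array([[f,0,c["cx"]],[0,f,c["cy"]],[0,0,1]]),np.array(c["distortion"]),np.array(c["xyz"]),R.from_euler("xyz",c["attitude"]).as_matrix()
def ray(n,px,z):
    K,d,o,M=cam(n);p=cv2.undistortPoints(np.array(px,float).reshape(-1,1,2),K,d)[:,0]
    v=np.c_[p,np.ones(len(p))]@M.T
    return (o+v*((z-o[2])/v[:,2])[:,None])[:,:2]
def masks(im):
    h=cv2.cvtColor(im,cv2.COLOR_BGR2HSV);H,S,V=cv2.split(h)
    red=((H<6)|(H>174))&(S>170)&(V>70)
    yel=(H>22)&(H<34)&(S>150)&(V>100)
    return red,yel,h
E
python3 - <<'E'
from h import *
im=cv2.imread("pics/top0.png");red,yel,h=masks(im)
red[:130]=0;red[:,:200]=0;red[230:]=0
ys,xs=np.nonzero(red);print(xs.min(),xs.max(),ys.min(),ys.max())
for x in (209,214,222,260,300,340,380,395,398,402,404):
    c=np.nonzero(red[:,x])[0];print(x,[(int(y),int(h[y,x,2])) for y in c])
for y in (170,178,185,188): 
    r=np.nonzero(red[y])[0];print(y,r[:20],r[-14:])
yel[:230]=0;yel[:,:270]=0;yel[280:]=0;yel[:,470:]=0
p=np.argwhere(yel)[:,::-1].astype(np.float32)
w=ray("top",p,.022);r=cv2.minAreaRect((w*1000).astype(np.float32));print("yellow",r)
blk=(h[...,2]<45);blk[:236]=0;blk[268:]=0;blk[:,:275]=0;blk[:,465:]=0
for s in (slice(275,300),slice(440,465)):
    q=np.argwhere(blk[:,s]);print(q.min(0)+[0,s.start],q.max(0)+[0,s.start])
b=cv2.resize(im[125:275,185:470],None,fx=2.8,fy=2.8,interpolation=cv2.INTER_CUBIC);cv2.imwrite("pics/crop1.png",b)
E
```

```text
206 404 149 191
209 [(162, 167), (163, 166), (164, 162), (165, 165), (166, 166), (167, 163), (168, 166), (169, 161), (170, 163), (171, 162), (172, 161), (173, 160), (174, 164), (175, 164), (176, 163), (177, 167), (178, 163), (179, 167), (180, 163), (181, 164), (182, 162), (183, 165), (184, 167), (185, 165), (186, 165), (187, 162), (188, 165), (189, 169), (190, 138)]
214 [(162, 166), (163, 163), (164, 162), (165, 163), (166, 166), (167, 165), (168, 168), (169, 128), (176, 78), (177, 79), (178, 76), (179, 76), (180, 94), (181, 109), (182, 109), (183, 107), (184, 107), (185, 108), (186, 105), (187, 123), (188, 142), (189, 143), (190, 111)]
222 [(161, 163), (162, 166), (163, 167), (164, 166), (165, 166), (166, 164), (167, 165), (168, 151), (169, 94)]
260 [(159, 164), (160, 163), (161, 166), (162, 166), (163, 165), (164, 168), (165, 172), (166, 119)]
300 [(156, 166), (157, 166), (158, 166), (159, 164), (160, 164), (161, 165), (162, 167), (163, 139)]
340 [(153, 167), (154, 167), (155, 164), (156, 166), (157, 165), (158, 162), (159, 167), (160, 172), (161, 114)]
380 [(150, 128), (151, 161),
[... 845 characters left out ...]
(176, 164), (177, 168), (178, 118)]
404 [(169, 161), (170, 161), (171, 159), (172, 164), (173, 163), (174, 162), (175, 165), (176, 167), (177, 152)]
170 [206 207 208 209 210 211 212 213 396 397 398 399 400 401 402 403 404] [209 210 211 212 213 396 397 398 399 400 401 402 403 404]
178 [206 207 208 209 210 211 212 213 214 397 398 399 400 401 402 403] [208 209 210 211 212 213 214 397 398 399 400 401 402 403]
185 [207 208 209 210 211 212 213 214] [207 208 209 210 211 212 213 214]
188 [207 208 209 210 211 212 213 214] [207 208 209 210 211 212 213 214]
yellow ((491.783935546875, -154.0149383544922), (38.81529998779297, 373.5446472167969), 0.4902256727218628)
[242 282] [260 286]
[241 449] [260 453]
```

View pics/crop1.png

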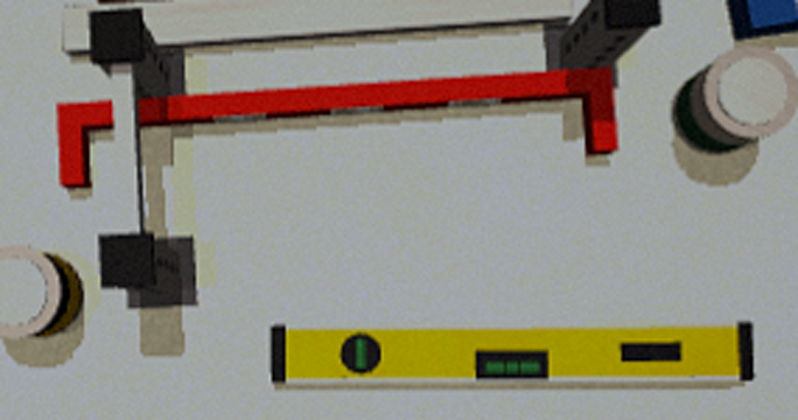

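```bash
python3 - <<'E'
from h import *
np.set_printoptions(precision=4,suppress=True)
e=ray("top",[[222,168.8],[260,166.2],[300,163.7],[340,161.2],[380,158.5]],.03)
k,b=np.polyfit(e[:,1],e[:,0],1);print("rail x=k*y+b",k,b,e)
L=ray("top",[[214,174],[214.5,180]],.03);Rr=ray("top",[[395.5,162],[396.5,175]],.03)
yh=np.array([k,1])/np.hypot(1,k); xh=np.array([yh[1],-yh[0]])
c0=np.array([b,0]);sL=(L-c0)@yh;sR=(Rr-c0)@yh;print(sL,sR,sL.mean()-sR.mean())
O=c0+yh*(sL.mean()+sR.mean())/2;print("rack O",O,"yaw deg",np.degrees(np.arctan2(-k,1)))
# top post corners in crop ->
pc=np.array([[99,233],[153,236],[155,286],[100,286]])/2.8+[185,125]
p=ray("top",pc,.166);print("post top",p,p.mean(0),"pred",O-.1275*xh+.1575*yh)
lv=ray("top",[[281.5,241],[281.5,261.3],[453.8,240],[453.8,260.5]],.022)
print("level",lv,np.linalg.norm(lv[0]-lv[2]))
# rack frame coordinates
f=lambda q:np.c_[(q-O)@xh,(q-O)@yh]*1000
print("lvl rack",f(lv)); t=ray("top",[[191,228],[451,158]],.087);print("tins~",t,f(t))
E
```

```text
rail x=k*y+b -0.055498244866069385 0.6962267845158782 [[ 0.6858  0.1866]
 [ 0.6911  0.0959]
 [ 0.6961  0.0011]
 [ 0.7012 -0.0931]
 [ 0.7067 -0.1867]]
[0.2066 0.206 ] [-0.2224 -0.2222] 0.42865078638974596
rack O [ 0.6967 -0.008 ] yaw deg 3.176556552419689
post top [[0.5794 0.1611]
 [0.577  0.122 ]
 [0.5412 0.1203]
 [0.5413 0.1599]] [0.5597 0.1408] pred [0.5606 0.1422]
level [[ 0.5143  0.0454]
 [ 0.4669  0.0455]
 [ 0.5154 -0.3543]
 [ 0.4682 -0.3527]] 0.39975569695729285
lvl rack [[-179.1786   63.42  ]
 [-226.4639   66.0958]
 [-200.189  -335.7832]
 [-247.2342 -331.5532]]
tins~ [[ 0.5429  0.2426]
 [ 0.6942 -0.3302]] [[-139.6614  258.7339]
 [ -20.2897 -321.6289]]
```

```bash
cat >> h.py <<'E'
O=np.array([.6967,-.008]);A=np.radians(3.18)
xh=np.array([np.cos(A),np.sin(A)]);yh=np.array([-np.sin(A),np.cos(A)])
rack=lambda q:np.c_[(np.atleast_2d(q)-O)@xh,(np.atleast_2d(q)-O)@yh]*1000
def go(rx,ry,z,yaw=None,p=None,y0=None):
    "tool shift mm, turn deg to rack point (mm), z mm, tool-x heading yaw in rack deg"
    o=get_obs();p=o["position"] if p is None else p
    y0=o["orientation"][2] if y0 is None else y0
    w=O+xh*rx/1000+yh*ry/1000;d=(w-p[:2])*1000
    t=0 if yaw is None else (np.degrees(y0)-yaw-3.18+180)%360-180
    print("shift",np.round([d@[np.cos(y0),np.sin(y0)],d@[np.sin(y0),-np.cos(y0)],p[2]*1000-z,t],1))
def where():
    o=get_obs();print("t",round(o["t"],2),"rack",rack(o["position"][:2])[0].round(1),"z",round(o["position"][2]*1000,1),"yaw",round(np.degrees(o["orientation"][2])-3.18,1),"F",o["ft_force"].round(1))
def level(name):
    im=snapshot("top");cv2.imwrite(f"pics/{name}.png",im);_,y,h=masks(im)
    y=y.astype(np.uint8);y[:135]=0;y[:,:215]=0
    n,l,s,c=cv2.connectedComponentsWithStats(y);print("blobs",s[1:][s[1:,4]>60].tolist())
    ok=np.isin(l,[i for i in range(1,n) if s[i,4]>60])
    q=rack(ray("top",np.argwhere(ok)[:,::-1],.022))
    (c,sz,a)=cv2.minAreaRect(q.astype(np.float32));b=cv2.boxPoints((c,sz,a))
    e=b[1]-b[0];g=b[2]-b[1];u=e if np.hypot(*e)>np.hypot(*g) else g
    u=u/np.hypot(*u);u=u if u[1]>0 else -u;c=np.array(c)
    print("size",np.round(sz,1),"mid",c.round(1),"theta",np.degrees(np.arctan2(u[0],u[1])).round(2),"L",(c+200*u).round(1),"R",(c-200*u).round(1))
E
python3 - <<'E'
from h import *
where();level("top1")
w=np.array([.42,.35]);r=rack(w)[0];go(*r,230,90);go(-265,35,230,90,);go(-265,35,6,90,p=[.42,.35,.23],y0=np.radians(93.18))
E
```

```text
t 0.1 rack [-503.  667.] z 230.4 yaw 162.8 F [-0.  -0.9  0.5]
blobs [[287, 242, 162, 18, 2165]]
size [373.5  38.8] mid [-212.7 -134.4] theta 2.69 L [-203.3   65.4] R [-222.1 -334.2]
shift [-322.6 -208.2    0.5   72.8]
shift [-4.143e+02 -5.334e+02  5.000e-01  7.280e+01]
shift [-337.8   -8.6  224.     0. ]
```

Call:
send_rows:
  rows:
    - [-323, -208, 0, 73, 0]
    - [-323, -208, 0, 73, 0]
    - [-323, -208, 0, 73, 0]
    - [-323, -208, 0, 73, 0]
    - [-323, -208, 0, 73, 0]
    - [-323, -208, 0, 73, 0]
    - [-323, -208, 0, 73, 0]
    - [-323, -208, 0, 73, 0]
  grip_force: 20

```text
t: 0.82
position: [0.3866, 0.3858, 0.2313]
orientation: [-3.142, -0.0, 1.891]
ft_force: [0.4, 0.3, -0.1]
width: -0.001
grip_force: 0.0
```

```bash
python3 - <<'E'
from h import *
where();go(-265,35,120,90)
E
```

```text
t 0.82 rack [-287.7  410.4] z 231.3 yaw 105.1 F [ 0.4  0.3 -0.1]
shift [-368.3  -76.2  111.3   15.1]
```

Call:
send_rows:
  rows:
    - [-350, -70, 0, 15, 0]
    - [-350, -70, 0, 15, 0]
    - [-350, -70, 0, 15, 0]
    - [-350, -70, 0, 15, 0]
    - [-350, -70, 40, 15, 0]
    - [-350, -70, 80, 15, 0]
    - [-350, -70, 110, 15, 0]
    - [-350, -70, 110, 15, 0]

```text
t: 1.48
position: [0.426, 0.0768, 0.1549]
orientation: [3.139, -0.001, 1.635]
ft_force: [1.1, 0.5, -0.2]
width: 0.002
grip_force: 0.0
```

Call:
send_rows:
  rows:
    - [0, 0, 0, 0, 0]
    - [0, 0, 0, 0, 0]

```text
t: 1.65
position: [0.4248, 0.0763, 0.154]
orientation: [-3.139, 0.001, 1.63]
ft_force: [0.1, 1.4, 0.2]
width: 0.003
grip_force: 0.0
```

```bash
python3 - <<'E'
from h import *
where();go(-265,35,7,90)
E
```

```text
t 1.65 rack [-266.8   99.2] z 154.0 yaw 90.2 F [0.1 1.4 0.2]
shift [-64.2   1.5 147.    0.2]
```

Call:
send_rows:
  rows:
    - [-40, 1.5, 30, 0, 0]
    - [-64, 1.5, 60, 0, 0]
    - [-64, 1.5, 90, 0, 0]
    - [-64, 1.5, 120, 0, 0]
    - [-64, 1.5, 140, 0, 0]
    - [-64, 1.5, 147, 0, 0]
    - [-64, 8, 147, 0, 0]
    - [-64, 14, 147, 0, 0]

```text
t: 2.32
position: [0.4452, 0.0163, 0.0087]
orientation: [3.14, -0.001, 1.636]
ft_force: [0.7, 0.2, 0.5]
width: -0.001
grip_force: 0.0
```

Call:
send_rows:
  rows:
    - [0, 7, 0, 0, 0]
    - [0, 14, 0, 0, 0]
    - [0, 21, 0, 0, 0]
    - [0, 28, 0, 0, 0]
    - [0, 35, 0, 0, 0]
    - [0, 42, 0, 0, 0]
    - [0, 49, 0, 0, 0]
    - [0, 54, 0, 0, 0]

```text
t: 2.98
position: [0.4987, 0.0188, 0.008]
orientation: [3.141, 0.0, 1.635]
ft_force: [-1.9, -0.1, 1.4]
width: -0.003
grip_force: 0.8
```

Call:
send_rows:
  rows:
    - [0, 7, 0, 0, 0]
    - [0, 14, 0, 0, 0]
    - [0, 18, 0, 0, 0]
    - [0, 18, 0, 0, 0]

```text
t: 3.32
position: [0.5171, 0.02, 0.008]
orientation: [3.14, 0.0, 1.635]
ft_force: [-1.3, -0.5, -0.0]
width: -0.001
grip_force: 0.0
```

```bash
python3 - <<'E'
from h import *
where();level("top2");where()
E
```

```text
t 3.32 rack [-177.7   37.9] z 8.0 yaw 90.5 F [-1.3 -0.5 -0. ]
blobs [[319, 221, 129, 47, 1765]]
size [304.7  39.4] mid [-199.5 -167.6] theta 17.07 L [-140.8   23.6] R [-258.2 -358.8]
t 3.37 rack [-178.4   37.9] z 7.9 yaw 90.5 F [ 0.4 -0.5 -0.1]
```

View pics/top2.png

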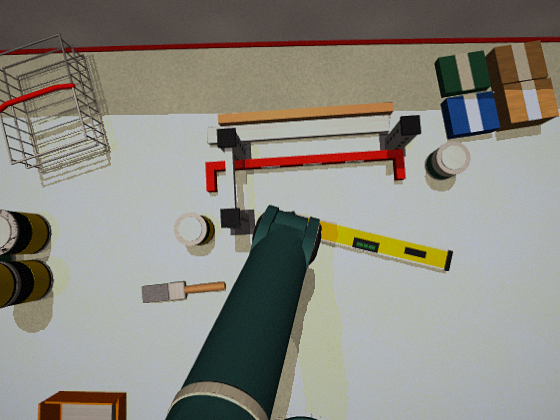

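Call:
send_rows:
  rows:
    - [0, 7, 0, 0, 0]
    - [0, 14, 0, 0, 0]
    - [0, 21, 0, 0, 0]
    - [0, 27, 0, 0, 0]
    - [0, 27, 0, 0, 0]
    - [0, -10, 0, 0, 0]
    - [-10, -40, 0, 0, 0]
    - [-30, -40, -40, 0, 22]

```text
t: 4.03
position: [0.4666, -0.0095, 0.0401]
orientation: [-3.123, -0.002, 1.638]
ft_force: [-0.8, 0.1, -0.4]
width: 0.128
grip_force: 0.0
```

Call:
send_rows:
  rows:
    - [-20, 0, -20, 5, 22]
    - [-60, 0, -20, 10, 22]
    - [-100, -15, -20, 15, 22]
    - [-140, -30, -20, 20, 22]
    - [-180, -45, -20, 24, 22]
    - [-220, -60, -20, 24, 22]
    - [-260, -60, -20, 24, 22]
    - [-300, -60, -20, 24, 22]

```text
t: 4.7
position: [0.436, -0.3156, 0.0654]
orientation: [3.141, -0.0, 1.215]
ft_force: [0.4, 0.7, -0.1]
width: 0.262
grip_force: 0.0
```

Call:
send_rows:
  rows:
    - [-50, 0, -20, 0, 22]
    - [-50, 0, -20, 0, 22]
    - [-50, 0, -20, 0, 22]

```text
t: 4.95
position: [0.418, -0.3659, 0.0869]
orientation: [3.138, 0.003, 1.209]
ft_force: [-0.6, 0.1, -0.2]
width: 0.257
grip_force: 0.0
```

```bash
sed -i 's/def level(name):/def level(name,anc=None):/; s/u=u if u\[1\]>0 else -u;c=np.array(c)/&;c=c+{None:0,"R":max(sz)-373.5,"L":373.5-max(sz)}[anc]*-u\/2/' h.py; python3 - <<'E'
from h import *
where();level("top3");where()
E
```

```text
t 4.95 rack [-298.2 -341.9] z 86.9 yaw 66.1 F [-0.6  0.1 -0.2]
blobs [[287, 203, 158, 68, 2108]]
size [373.9  39.5] mid [-179.2 -131.7] theta 22.85 L [-101.5   52.6] R [-256.9 -316. ]
t 5.0 rack [-297.1 -338.6] z 85.8 yaw 66.3 F [-0.   1.  -0.7]
```

View pics/top3.png

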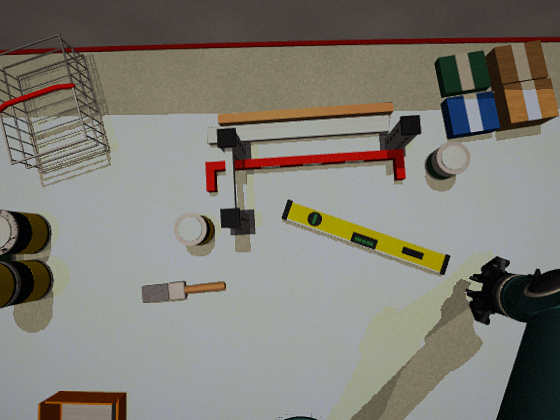

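```bash
python3 - <<'E'
from h import *
go(-268.5,-343.6,7,67.15)
E
```

```text
shift [ 6.9 28.2 78.8 -0.9]
```

Call:
send_rows:
  rows:
    - [0, 28, 25, -1, 22]
    - [0, 28, 50, -1, 22]
    - [0, 28, 70, -1, 22]
    - [0, 28, 80, -1, 22]
    - [7, 28, 80, -1, 22]
    - [14, 28, 80, -1, 22]
    - [21, 28, 80, -1, 22]
    - [26, 28, 80, -1, 22]

```text
t: 5.67
position: [0.4561, -0.3451, 0.0064]
orientation: [3.139, 0.0, 1.235]
ft_force: [0.6, -1.2, -1.1]
width: 0.259
grip_force: 0.7
```

Call:
send_rows:
  rows:
    - [7, 0, 0, 0, 22]
    - [14, 0, 0, 0, 22]
    - [21, 0, 0, 0, 22]
    - [28, 0, 0, 0, 22]
    - [35, 0, 0, 0, 22]
    - [42, 0, 0, 0, 22]
    - [49, 0, 0, 0, 22]
    - [56, 0, 0, 0, 22]

```text
t: 6.33
position: [0.4735, -0.2926, 0.0052]
orientation: [3.141, 0.0, 1.233]
ft_force: [-1.2, -3.5, 2.3]
width: 0.259
grip_force: 2.0
```

Call:
send_rows:
  rows:
    - [7, 0, 0, 0, 22]
    - [14, 0, 0, 0, 22]
    - [20, 0, 0, 0, 22]
    - [20, 0, 0, 0, 22]

```text
t: 6.67
position: [0.4805, -0.2719, 0.0048]
orientation: [-3.141, -0.002, 1.236]
ft_force: [0.4, 0.5, 0.5]
width: 0.253
grip_force: 0.0
```

```bash
python3 - <<'E'
from h import *
where();level("top4");where()
E
```

```text
t 6.67 rack [-230.5 -251.5] z 4.8 yaw 67.6 F [0.4 0.5 0.5]
blobs [[254, 193, 157, 67, 2089]]
size [374.5  38.3] mid [-149.2  -54.1] theta 22.39 L [-73.  130.8] R [-225.4 -239. ]
t 6.72 rack [-230.8 -251.6] z 4.7 yaw 67.6 F [0.1 0.2 0.2]
```

Call:
send_rows:
  rows:
    - [7, 0, 0, 0, 22]
    - [14, 0, 0, 0, 22]
    - [21, 0, 0, 0, 22]
    - [28, 0, 0, 0, 22]
    - [35, 0, 0, 0, 22]
    - [42, 0, 0, 0, 22]
    - [49, 0, 0, 0, 22]
    - [55, 0, 0, 0, 22]

```text
t: 7.38
position: [0.4984, -0.2213, 0.0051]
orientation: [-3.141, -0.0, 1.234]
ft_force: [-0.8, -0.7, -0.8]
width: 0.258
grip_force: 0.7
```

Call:
send_rows:
  rows:
    - [6, 0, 0, 0, 22]
    - [10, 0, 0, 0, 22]
    - [10, 0, 0, 0, 22]
    - [-5, 0, 0, 0, 22]
    - [-30, 0, 0, 0, 10]
    - [-40, 0, 0, 0, 0]

```text
t: 7.88
position: [0.4841, -0.2628, 0.0056]
orientation: [3.141, 0.001, 1.231]
ft_force: [0.5, -0.9, 0.5]
width: 0.006
grip_force: 0.0
```

```bash
python3 - <<'E'
from h import *
where();level("top5");where()
E
```

```text
t 7.88 rack [-226.4 -242.7] z 5.6 yaw 67.4 F [ 0.5 -0.9  0.5]
blobs [[242, 187, 142, 63, 1853]]
size [351.2  38.1] mid [-128.5   -5.3] theta 22.37 L [-52.4 179.6] R [-204.6 -190.3]
t 7.93 rack [-227.3 -244.2] z 5.7 yaw 67.2 F [-1.2 -0.8  0.6]
```

View pics/top5.png

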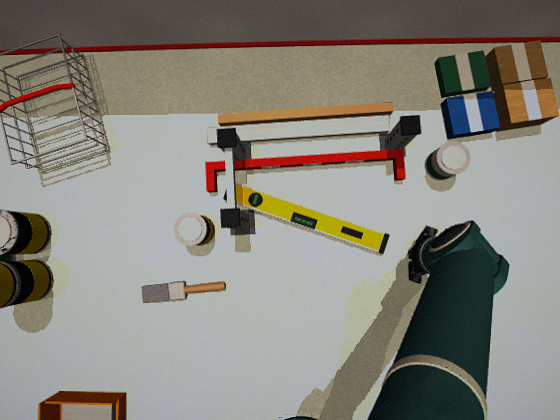

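Call:
send_rows:
  rows:
    - [0, 0, 0, 0, 22]
    - [0, 0, 0, 0, 22]
    - [0, 0, 0, 0, 22]
    - [14, 0, 0, 0, 22]
    - [28, 0, 0, 0, 22]
    - [36, 0, 0, 0, 22]
    - [42, 0, 0, 0, 22]
    - [48, 0, 0, 0, 22]

```text
t: 8.6
position: [0.5011, -0.2138, 0.0052]
orientation: [3.142, -0.0, 1.235]
ft_force: [-0.2, -0.0, -0.6]
width: 0.255
grip_force: 0.0
```

Call:
send_rows:
  rows:
    - [0, 0, 0, 0, 22]
    - [-20, 0, 0, 0, 22]
    - [-50, 0, 0, 0, 22]
    - [-50, -35, -40, 0, 0]
    - [-50, -80, -40, 0, 0]
    - [-50, -80, -40, 0, 0]

```text
t: 9.1
position: [0.4027, -0.2353, 0.0452]
orientation: [-3.137, -0.001, 1.229]
ft_force: [-1.4, 0.4, -0.5]
width: 0.001
grip_force: 0.0
```

```bash
python3 - <<'E'
from h import *
where();level("top6","R")
go(-198,-32,47);go(-198,-32,7,67.6)
E
```

```text
t 9.1 rack [-306.2 -210.6] z 45.2 yaw 67.2 F [-1.4  0.4 -0.5]
blobs [[242, 187, 142, 63, 1854]]
size [351.2  38.1] mid [-124.3    5. ] theta 22.37 L [-48.1 189.9] R [-200.4 -180. ]
shift [205.9  30.8  -1.7   0. ]
shift [205.9  30.8  38.3  -0.4]
```

Call:
send_rows:
  rows:
    - [0, 40, 0, 0, 22]
    - [0, 80, 20, 0, 22]
    - [0, 80, 40, 0, 22]
    - [25, 80, 40, 0, 22]
    - [45, 80, 40, 0, 22]
    - [52, 80, 40, 0, 22]
    - [59, 80, 40, 0, 22]
    - [61, 80, 40, 0, 22]

```text
t: 9.82
position: [0.5048, -0.2045, 0.0053]
orientation: [3.141, 0.001, 1.234]
ft_force: [0.2, -1.9, -1.5]
width: 0.257
grip_force: 0.7
```

Call:
send_rows:
  rows:
    - [0, 0, 0, 0, 22]
    - [0, 0, 0, 0, 22]
    - [-20, 0, 0, 0, 22]
    - [-55, 0, 0, 0, 22]
    - [-61, -35, -40, 0, 0]
    - [-61, -80, -40, 0, 0]
    - [-61, -80, -40, 0, 0]
    - [-61, -80, -40, 0, 0]

```text
t: 10.48
position: [0.4049, -0.2356, 0.0457]
orientation: [-3.14, -0.001, 1.229]
ft_force: [-0.2, -0.9, -1.0]
width: -0.001
grip_force: 0.0
```

```bash
python3 - <<'E'
from h import *
where();level("top7","R")
go(-198,-32,47);go(-198,-32,7,67.6)
E
```

```text
t 10.48 rack [-304.  -211.1] z 45.7 yaw 67.2 F [-0.2 -0.9 -1. ]
blobs [[242, 187, 139, 62, 1801]]
size [343.9  38.2] mid [-121.4   11.7] theta 22.37 L [-45.3 196.6] R [-197.6 -173.3]
shift [205.6  26.   -1.2   0. ]
shift [205.6  26.   38.8  -0.3]
```

Call:
send_rows:
  rows:
    - [40, 0, 0, 0, 0]
    - [80, 0, 0, 0, 0]
    - [120, 10, 0, 0, 0]
    - [160, 20, 0, 0, 0]
    - [200, 26, 10, 0, 0]
    - [205, 26, 25, 0, 0]
    - [205, 26, 38, 0, 0]
    - [205, 26, 39, 0, 0]

```text
t: 11.2
position: [0.5007, -0.0505, 0.0042]
orientation: [-3.139, 0.002, 1.235]
ft_force: [-1.6, -0.1, 0.0]
width: 0.002
grip_force: 0.0
```

Call:
send_rows:
  rows:
    - [0, 8, 0, 0, 0]
    - [0, 15, 0, 0, 0]
    - [2, 22, 0, 0, 0]
    - [4, 29, 0, 0, 0]
    - [6, 36, 0, 0, 0]
    - [8, 43, 0, 0, 0]
    - [10, 50, 0, 0, 0]
    - [12, 56, 0, 0, 0]

```text
t: 11.87
position: [0.5586, -0.058, 0.0064]
orientation: [3.142, -0.0, 1.233]
ft_force: [-3.4, -0.5, 1.7]
width: -0.0
grip_force: 1.5
```

Call:
send_rows:
  rows:
    - [0, 0, 0, 0, 0]

```text
t: 11.95
position: [0.56, -0.0579, 0.0064]
orientation: [3.139, -0.0, 1.234]
ft_force: [-0.5, -0.4, 0.2]
width: 0.003
grip_force: 0.0
```

```bash
python3 - <<'E'
from h import *
where();level("top8")
cv2.imwrite("pics/side8.png",snapshot("side"))
a=cv2.imread("pics/top8.png")[130:290,180:480];b=cv2.imread("pics/side8.png")[100:360,180:480]
cv2.imwrite("pics/c8.png",np.vstack([cv2.resize(a,(600,320)),cv2.resize(b,(320,277)).repeat(1,1) if 0 else cv2.copyMakeBorder(cv2.resize(b,(318,276)),0,0,0,282,0)]))
E
```

```text
t 11.95 rack [-139.3  -42.2] z 6.4 yaw 67.5 F [-0.5 -0.4  0.2]
blobs [[242, 179, 66, 26, 716], [368, 207, 12, 18, 143]]
size [333.   38.4] mid [-89.3  -5.7] theta 15.93 L [-34.4 186.6] R [-144.2 -198. ]
```

View pics/c8.png

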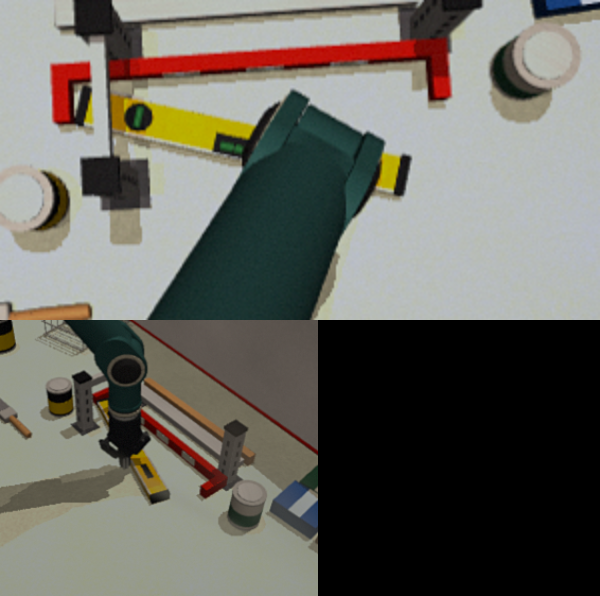

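Call:
send_rows:
  rows:
    - [0, -8, 0, 0, 0]
    - [-30, -20, 0, 0, 0]
    - [-30, -12, 0, 0, 0]
    - [-30, -6, 0, 0, 0]
    - [-30, 1, 0, 0, 0]
    - [-30, 8, 0, 0, 0]
    - [-30, 15, 0, 0, 0]
    - [-30, 22, 0, 0, 0]

```text
t: 12.72
position: [0.5689, -0.0927, 0.006]
orientation: [-3.14, -0.0, 1.235]
ft_force: [-3.6, 1.2, 3.6]
width: 0.002
grip_force: 1.7
```

Call:
send_rows:
  rows:
    - [0, 7, 0, 0, 0]
    - [0, 14, 0, 0, 0]
    - [0, 20, 0, 0, 0]
    - [0, 20, 0, 0, 0]

```text
t: 13.05
position: [0.5895, -0.1008, 0.0063]
orientation: [3.139, 0.0, 1.234]
ft_force: [0.9, -0.2, -0.2]
width: 0.001
grip_force: 0.0
```

```bash
python3 - <<'E'
from h import *
where();level("top9","R")
E
```

```text
t 13.05 rack [-112.1  -86.7] z 6.3 yaw 67.5 F [ 0.9 -0.2 -0.2]
blobs [[242, 178, 87, 22, 996]]
size [205.2  38.5] mid [-43.7 133.1] theta 7.51 L [-17.5 331.4] R [-69.8 -65.1]
```

Call:
send_rows:
  rows:
    - [0, -20, 0, 0, 0]
    - [-20, -50, 0, 0, 0]
    - [-60, -60, 0, 0, 0]
    - [-100, -70, 0, 0, 0]
    - [-140, -80, 0, 0, 0]
    - [-170, -90, 0, 0, 0]
    - [-170, -90, 0, 0, 0]

```text
t: 13.68
position: [0.4418, -0.2378, 0.0069]
orientation: [3.141, 0.004, 1.222]
ft_force: [0.3, -0.3, 0.4]
width: 0.001
grip_force: 0.0
```

```bash
python3 - <<'E'
from h import *
where();level("top10","R")
a=cv2.imread("pics/top10.png")[130:290,180:480];cv2.imwrite("pics/c10.png",cv2.resize(a,(750,400)))
E
```

```text
t 13.68 rack [-267.3 -215.3] z 6.9 yaw 66.8 F [ 0.3 -0.3  0.4]
blobs [[242, 178, 142, 25, 1761]]
size [335.   38.5] mid [-60.6   4.4] theta 7.52 L [-34.5 202.7] R [ -86.8 -193.9]
```

View pics/c10.png

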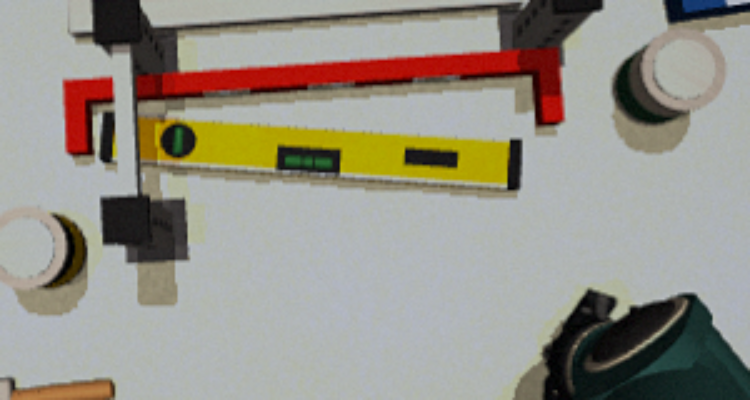

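```bash
python3 - <<'E'
from h import *
go(-140,-90,7,90)
E
```

```text
shift [161.3  67.1  -0.3 -23. ]
```

Call:
send_rows:
  rows:
    - [40, 10, 0, -7, 0]
    - [80, 20, 0, -14, 0]
    - [120, 35, 0, -21, 0]
    - [150, 60, 0, -23, 0]
    - [161, 67, 0, -23, 0]
    - [161, 67, 0, -23, 0]
    - [161, 67, 0, -23, 0]

```text
t: 14.32
position: [0.5634, -0.0997, 0.0059]
orientation: [3.142, 0.0, 1.637]
ft_force: [-1.0, -0.3, -0.2]
width: -0.0
grip_force: 0.0
```

Call:
send_rows:
  rows:
    - [0, 12, 0, 0, 0]
    - [0, 22, 0, 0, 0]
    - [0, 29, 0, 0, 0]
    - [0, 36, 0, 0, 0]
    - [0, 43, 0, 0, 0]
    - [0, 50, 0, 0, 0]
    - [0, 57, 0, 0, 0]
    - [0, 63, 0, 0, 0]

```text
t: 14.98
position: [0.6265, -0.0971, 0.0062]
orientation: [3.142, 0.0, 1.635]
ft_force: [-2.2, -0.4, 1.7]
width: 0.002
grip_force: 1.2
```

Call:
send_rows:
  rows:
    - [0, 5, 0, 0, 0]
    - [0, 9, 0, 0, 0]
    - [0, 9, 0, 0, 0]

```text
t: 15.23
position: [0.636, -0.0961, 0.0062]
orientation: [3.14, 0.0, 1.636]
ft_force: [0.2, -0.4, -0.7]
width: -0.002
grip_force: 0.0
```

```bash
python3 - <<'E'
from h import *
where();level("top11")
E
```

```text
t 15.23 rack [-65.5 -84.6] z 6.2 yaw 90.5 F [ 0.2 -0.4 -0.7]
blobs [[246, 167, 79, 23, 920]]
size [ 38.8 186.4] mid [-31.4  45.7] theta -1.77 L [-37.6 245.6] R [ -25.2 -154.2]
```

Call:
send_rows:
  rows:
    - [0, -20, 0, 0, 0]
    - [30, -28, 0, 0, 0]
    - [70, -28, 0, 0, 0]
    - [110, -28, 0, 0, 0]
    - [140, -28, 0, 0, 0]
    - [140, -20, 0, 0, 0]
    - [140, -13, 0, 0, 0]
    - [140, -7, 0, 0, 0]

```text
t: 15.95
position: [0.62, 0.0425, 0.0065]
orientation: [3.14, 0.001, 1.635]
ft_force: [-0.7, 0.0, -0.3]
width: -0.006
grip_force: 0.0
```

Call:
send_rows:
  rows:
    - [0, 4, 0, 0, 0]
    - [0, 7, 0, 0, 0]
    - [0, 9, 0, 0, 0]
    - [0, 11, 0, 0, 0]

```text
t: 16.28
position: [0.629, 0.0421, 0.0059]
orientation: [-3.139, 0.0, 1.633]
ft_force: [-4.8, -1.0, 2.8]
width: 0.0
grip_force: 1.8
```

```bash
python3 - <<'E'
from h import *
where();level("top12")
E
```

```text
t 16.28 rack [-64.8  53.8] z 5.9 yaw 90.4 F [-4.8 -1.   2.8]
blobs [[305, 162, 75, 21, 1002], [221, 174, 5, 16, 65]]
size [ 38.7 374.8] mid [-26.2  11.9] theta -0.83 L [-29.  211.8] R [ -23.3 -188.1]
```

Call:
send_rows:
  rows:
    - [0, 2, 0, 0, 0]
    - [0, 4, 0, 0, 0]
    - [0, 5, 0, 0, 0]
    - [0, 5, 0, 0, 0]

```text
t: 16.67
position: [0.6323, 0.0431, 0.0059]
orientation: [-3.136, -0.0, 1.634]
ft_force: [-9.9, -1.7, 6.4]
width: -0.004
grip_force: 4.7
```

Call:
send_rows:
  rows:
    - [0, -15, 0, 0, 0]
    - [-20, -20, 0, 0, 0]
    - [-60, -20, 0, 0, 0]
    - [-80, -20, 0, 0, 0]
    - [-80, -13, 0, 0, 0]
    - [-80, -7, 0, 0, 0]
    - [-80, -3, 0, 0, 0]
    - [-80, 0, 0, 0, 0]

```text
t: 17.33
position: [0.6369, -0.0355, 0.0056]
orientation: [-3.134, -0.001, 1.636]
ft_force: [-16.2, -3.3, 11.6]
width: -0.001
grip_force: 8.4
```

Call:
send_rows:
  rows:
    - [0, 1, 0, 0, 0]
    - [0, 2, 0, 0, 0]
    - [0, 3, 0, 0, 0]
    - [0, 3, 0, 0, 0]

```text
t: 17.67
position: [0.6368, -0.0354, 0.0055]
orientation: [-3.128, -0.002, 1.636]
ft_force: [-17.9, -3.0, 14.3]
width: -0.003
grip_force: 9.4
```

```bash
python3 - <<'E'
from h import *
where();level("top13")
E
```

```text
t 17.67 rack [-61.4 -24. ] z 5.5 yaw 90.6 F [-17.9  -3.   14.3]
blobs [[349, 162, 31, 18, 393], [246, 168, 40, 18, 498], [221, 172, 5, 16, 68]]
size [ 38.7 374.7] mid [-23.6  12.3] theta -0.12 L [-24.1 212.3] R [ -23.2 -187.7]
```

Call:
send_rows:
  rows:
    - [0, -10, 0, 0, 0]
    - [0, -30, 0, 0, 0]
    - [0, -70, 0, 0, 0]
    - [0, -110, 0, 0, 0]
    - [-40, -140, -40, 0, 0]
    - [-80, -140, -80, 0, 0]
    - [-120, -140, -120, 0, 0]
    - [-160, -140, -120, 0, 0]

```text
t: 18.38
position: [0.5143, -0.1647, 0.1113]
orientation: [3.138, -0.001, 1.641]
ft_force: [1.1, 0.4, 0.6]
width: -0.002
grip_force: 0.0
```

Call:
send_rows:
  rows:
    - [-40, 0, 0, 0, 0]
    - [-80, 0, 0, 0, 0]
    - [-80, 0, 0, 0, 0]

```text
t: 18.63
position: [0.5184, -0.255, 0.1104]
orientation: [3.137, 0.007, 1.628]
ft_force: [0.7, -0.7, 0.7]
width: 0.0
grip_force: 0.0
```

```bash
python3 - <<'E'
from h import *
where();level("top14");s=snapshot("side")
a=cv2.imread("pics/top14.png")[120:290,130:480];cv2.imwrite("pics/c14.png",np.vstack([cv2.resize(a,(700,340)),cv2.resize(s[110:310,150:500],(700,400))])[:600])
im=cv2.imread("pics/top14.png");a=cv2.imread("pics/top0.png");g=cv2.cvtColor(cv2.absdiff(im,a),cv2.COLOR_BGR2GRAY)
print("diff yellow tin",g[210:245,175:213].mean(),"green",g[140:185,425:472].mean(),"brush",g[278:305,138:230].mean())
E
```

```text
t 18.63 rack [-191.8 -236.7] z 110.4 yaw 90.1 F [ 0.7 -0.7  0.7]
blobs [[246, 162, 134, 24, 1685], [221, 172, 5, 16, 68]]
size [ 38.7 374.7] mid [-23.6  12.3] theta -0.12 L [-24.1 212.3] R [ -23.2 -187.7]
diff yellow tin 13.324812030075188 green 12.608037825059101 brush 13.194444444444445
```

View pics/c14.png

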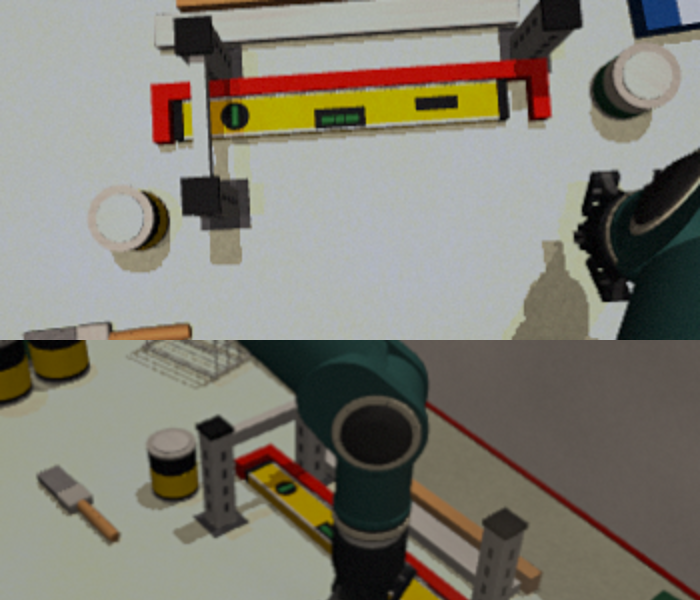

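The level lies flat and flush on the back rail, between the stops: in the crop its left end is at about x=172 and its right end at about x=508. The tins and the brush haven't moved, and the arm is clear.

```bash
python3 -c "
from cell import *
print(sign_off())"
```

```text
the job is handed in; nothing more can be done
None
```

The level is in the bay and the job is handed in: it lies flat and flush against the back rail (0.1° off by the camera) between the end stops, left end in first and never gripped, with the tins and brush unmoved, in about 19 s.

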